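# Snug the wrench and nip up the stake holder

## Robot

A 7-joint arm with a two-finger parallel gripper is mounted at the origin on the work surface. World frame = base frame: x ahead of the robot, y to its left, z up, the work surface at z = 0. Lengths are in m, angles in rad, forces in N, time in s.
With the tool pointing down it reaches from about 0.4 to 0.925 m from the base axis. Payload 5.6 kg.
Tool frame: the origin (TCP) lies at the very end of the fingers, on their centre line; the grasp point (between the pads) lies 19 mm behind it (robot.pinch_z is the distance from the TCP to the grasp point, in m); z points along the fingers, y is the direction in which the jaws open and shut (so a half turn about z gives the same grasp; the last joint's range is limited). The gripper opens to 85 mm and grips with 20 to 120 N. Pads are 22 mm wide; open, the fingers measure 114 mm over their backs; the gripper's body (76 mm by 85 mm) begins 54 mm behind the grasp point. The pads swing forward as they close: fully open they stand 13 mm farther back than shut.
Start: joints at [1.079, 0.468, -0.012, 1.603, 0.006, 1.071, -0.056], TCP at [0.282, -0.586, 0.231] pointing down, gripper open.
Joint ranges: [-2.53, 2.53], [-0.31, 2.02], [-1.57, 1.55], [0.28, 2.44], [-1.29, 4.43], [0.15, 1.84], [-2.92, 2.92]. Speed limits (rad/s): [2.57, 2.57, 3.14, 3.14, 3.14, 3.14, 3.14].

## Interface

Orientations are given as a rotation vector (axis times angle).
In Python, from plant import robot gives the robot as it stands.
- The arm moves only by the shell command python3 -m jog 'ROWS' [OPENING]. ROWS is JSON, a list of rows, each an object of numbers: "tx", "ty", "tz": the shift along the tool's x, y, z in m; "twist": the turn about the tool's z in degrees. In form: [{"tx": .., "ty": .., "tz": .., "twist": ..}, ...]. A call has 1 to 12 rows; each row shifts and turns the pose as measured when the row begins, along the tool's axes as they then stand; what a row does not reach is not made up. A row lasts 1/12 s, in which the tool goes at most 41.7 mm and 7.16 degrees, less where a joint would pass 70% of its speed; a pose out of reach is approached as far as the arm can. A call with a gripper value outside its range is refused whole. OPENING is the closure, from 0 (fully open) to 1 (shut), set as the call begins (- or left out, the last holds). The fingers move at their own pace and stop on an object; the grip force is fixed at half the most. Time passes only in rows, so rows that do not move let the fingers close. It gives the time, the measured TCP pose, the force and the opening at its end, in the units of the state.
- robot.observe(): the state, without advancing time (a new reading comes with each control period).
- robot.capture(name): name is "scene" or "side" or "wrist"; returns a dict with "image" (400x640x3 uint8, blue, green, red), "camera_matrix" (3x3 intrinsics, pixels), "k1" (the pictures are not rectified: a ray, as slopes to the right and down, at radius r is drawn at 1 + k1 r^2 times it, then the intrinsics apply), "camera_from_world" (4x4, takes a point from world to camera coordinates). Camera axes: x right, y down, z forward; pixel columns grow to the right and rows downward; lengths in m; the calibration is good to about 2 mm. A picture is of the moment at which its call begins. There is no depth.
- robot.close_job(): hands the job in, once; it reports no verdict.
The state is a dict: "time_s": time; "joints": joint angles; "qd": joint speeds; "joint_torque": joint torques, N m; "ee_pos": TCP position; "tool_rot": TCP orientation; "ft_force": force on the tool from outside, world axes, zero at the start; "wrist_torque": the same for the moment, N m; "grip_width": finger opening in m.
Only numpy, scipy, OpenCV 4.12 (cv2) and the standard library are available. Lean on these libraries where they do the work, as an engineer would, in place of code of your own. Each camera call takes 0.05 s, during which the arm holds its last target.

## Task

The adjustable wrench lying on the steel stake holder is set over its clamp nut, but its jaw is still open. Roll the wrench's worm until the jaw is closed snugly on the nut, then swing the handle clockwise (seen from above) so that the wrench turns the nut by about 30 degrees, and leave the wrench lying flat and closed on the nut.

Things in the scene. Friction and masses are not known exactly. Their poses are not given: they have to be found in the camera images.
- wrench_worm (a point): Top of the worm, a knurled steel roller 22 mm across and 20 mm long, of the wrench that lies flat on the fixed dark block (not of the loose wrench with shut jaws). It is rigid, 9 mm above the 16 mm thick head and 25 mm above the block. Axes: z up, x from jaws to handle end, y to the fixed jaw; the worm rolls about y. The point is fixed in the wrench. Nut centre at x -37, y +2 mm.
- jaw (a joint): Closing of the movable jaw, m: 0 open, mouth = 34.5 mm minus this; tight on the nut at 0.0095 to 0.0105. A closed gripper's tips dragged over the worm's top towards the nut (-x), pressing with 6 to 20 N, roll it and close the jaw 0.27 mm per mm rolled, some 4 mm a stroke, so 2 to 4 strokes; the other way opens it. Stays as left; once tight the tips slide over the worm.
- wrench_handle (a point): Point in the wrench's handle to push or hold: centre of the straight bar (22 mm wide, 12 mm thick, its underside 2 mm above the block's top), 155 mm from the nut's centre and 70 mm from the handle's end; here the bar overhangs the bench, past the block's edge. Axes as the worm's. The wrench is loose, 0.4 to 0.6 kg.
- nut_top (a point): Centre of the top of the steel hexagon nut, 24 mm across flats, 16 mm high, on a stud (3 mm taller) in the stake holder, the fixed dark steel block 150 x 180 x 40 mm; the nut stands on its top, which is 40 mm above the bench. A mushroom stake 58 mm tall stands on the block 60 mm from the nut, on the side away from the handle.
- nut (a joint): Angle of the nut, rad: 0 at the start, growing clockwise seen from above (tightening). Stays as left; the nut takes 0.05 N m, so 1 to 3 N at the handle with the wrench's own friction. The wrench may turn up to about 7 degrees before the nut follows.
Things that resemble listed ones, but are neither listed nor needed, are in the scene too. Several things look just like the part that bears nut_top: the one meant starts farthest to the robot's left.

How it is judged:
By the outcome, as a careful person would: the job done as asked, in the order asked, and still so for the second after the job is handed in, with the robot touching nothing.
It also fails if it takes over 64 s, if anything falls off the work surface, if the arm or the gripper's body presses on something with over 40 N, if the wrist force passes 120 N, or if a joint passes its speed limit or range.

## Working session

There is one attempt and no reset: what is moved stays moved. The work goes in short steps, Python scripts to look and compute and a shell command to move; the robot and the scene stay as the last step left them, time stands still between calls to the robot, and variables do not carry over. Pictures are saved under pics/ and viewed, and the job is handed in when it is done.

```bash
ls; mkdir -p pics; python3 - <<'E'
from plant import robot
import cv2
print(robot.observe())
for n in ["scene","side","wrist"]:
    c=robot.capture(n); cv2.imwrite(f"pics/{n}0.png",c["image"]); print(n,c["camera_matrix"],c["k1"],c["camera_from_world"])
E
```

```text
pics
{'time_s': 0.0, 'joints': array([ 1.07898947,  0.46835557, -0.01157841,  1.6036508 ,  0.00596548,
        1.07140783, -0.05630773]), 'qd': array([ 0.00235525, -0.00123949, -0.00060955,  0.00250204,  0.000706  ,
       -0.0008357 , -0.00102177]), 'joint_torque': array([-5.30932339e-04, -5.32382619e+01,  2.10564496e-02, -2.51306909e+01,
        1.14170200e-02,  7.69289414e-03,  5.98188848e-06]), 'ee_pos': array([ 0.28171306, -0.58514388,  0.23034109]), 'tool_rot': array([-3.06118922e+00, -6.98532210e-01,  7.84952192e-04]), 'ft_force': array([0.74545959, 0.96070702, 0.68511067]), 'wrist_torque': array([-0.03058783, -0.03422979, -0.03773363]), 'grip_width': 0.0853627065373036}
scene [[403.83085187   0.         316.48751418]
 [  0.         403.83085187 202.08763811]
 [  0.           0.           1.        ]] -0.08281119604787913 [[-0.70586471  0.70827394 -0.01015053  0.3421106 ]
 [ 0.43410702  0.42121803 -0.79632058 -0.09917269]
 [-0.55973753 -0.56650101 -0.60478964  1.13765534]
 [ 0.          0.          0.          1.        ]]
side [[475.39794637   0.         323.73341152]
 [  0.         475.39794637 201.49966615]
 [  0.           0.           1.        ]] -0.06729988076843409 [[-0.88513737 -0.46531337 -0.0039108   0.31101329]
 [-0.31068269  0.59720783 -0.73947216  0.21157992]
 [ 0.34642184 -0.65331942 -0.67317578  0.84828555]
 [ 0.          0.          0.          1.        ]]
wrist [[312.25578386   0.         321.8242745 ]
 [  0.         312.25578386 198.80836016]
 [  0.           0.           1.        ]] -0.00878854833089924 [[ 0.43349287 -0.90115619 -0.00120606 -0.64979868]
 [-0.86530245 -0.41661877  0.27871217 -0.03764895]
 [-0.25166566 -0.11977613 -0.96037392  0.37861846]
 [ 0.          0.          0.          1.        ]]
```

View pics/scene0.png

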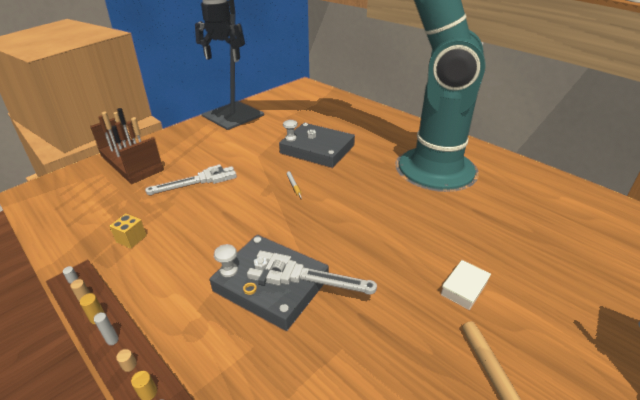

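View pics/side0.png

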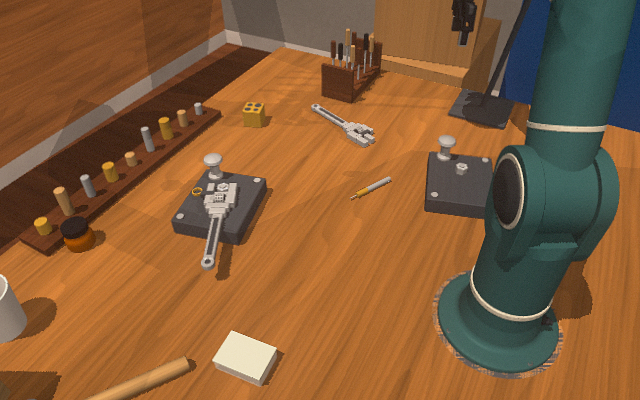

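View pics/wrist0.png

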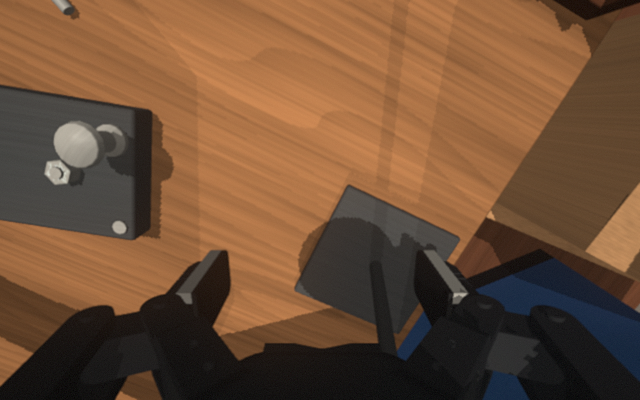

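Candidates: the wrench on the block at scene (300,270) / side (218,205); the loose wrench at scene (195,182) / side (343,125). Nuts: in the wrench mouth at scene ~(262,262), and on the bare block at scene (312,133). The target is the wrench lying on a block, and its block is also farthest left (+y). I'll check it in a close crop.

```bash
python3 - <<'E'
import cv2
a=cv2.imread("pics/scene0.png")[225:325,200:390]; cv2.imwrite("pics/sc_crop.png",cv2.resize(a,None,fx=4.2,fy=4.2,interpolation=cv2.INTER_CUBIC))
a=cv2.imread("pics/side0.png")[145:275,165:280]; cv2.imwrite("pics/si_crop.png",cv2.resize(a,None,fx=4.5,fy=4.5,interpolation=cv2.INTER_CUBIC))
E
```

```text
(no output)
```

View pics/sc_crop.png

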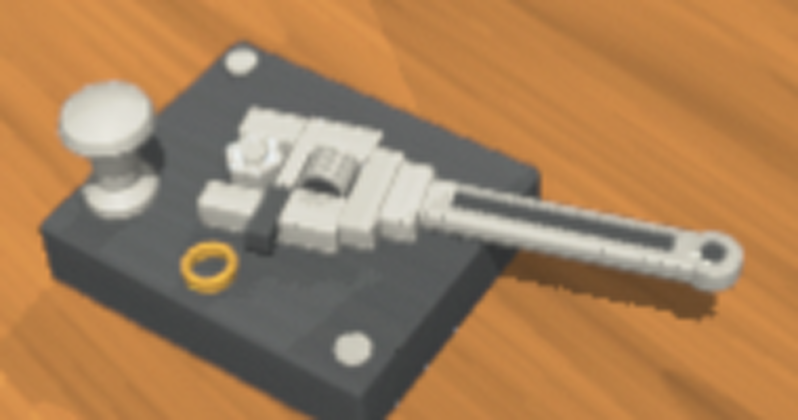

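View pics/si_crop.png

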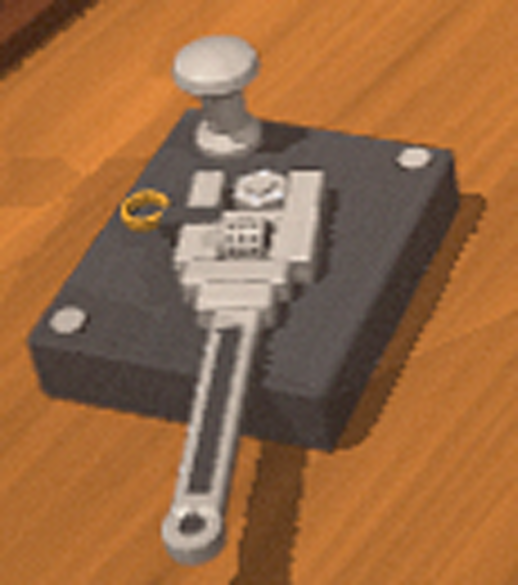

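The crops confirm the choice: nut and open jaw at scene (261,260) / side (223,186), worm at scene (279,263) / side (219,194), handle ring at scene (370,284) / side (207,261), overhanging the bench.

```bash
cat > h.py <<'E'
import numpy as np, cv2
from plant import robot
from scipy.spatial.transform import Rotation as R
def ray(c,px):
    K=c["camera_matrix"];d=np.array([c["k1"],0,0,0,0])
    n=cv2.undistortPoints(np.array([[px]],float),K,d)[0,0]
    T=c["camera_from_world"]; Rm=T[:3,:3]; o=-Rm.T@T[:3,3]
    v=Rm.T@np.array([n[0],n[1],1]); return o,v/np.linalg.norm(v)
def plane(c,px,z):
    o,v=ray(c,px); return o+v*(z-o[2])/v[2]
def tri(c1,p1,c2,p2):
    A=np.zeros((3,3));b=np.zeros(3)
    for c,p in((c1,p1),(c2,p2)):
        o,v=ray(c,p);M=np.eye(3)-np.outer(v,v);A+=M;b+=M@o
    return np.linalg.solve(A,b)
def proj(c,P):
    T=c["camera_from_world"];r=cv2.Rodrigues(T[:3,:3])[0]
    return cv2.projectPoints(np.array(P,float).reshape(-1,3),r,T[:3,3],c["camera_matrix"],np.array([c["k1"],0,0,0,0]))[0][:,0]
E
python3 - <<'E'
from h import *
s=robot.capture("scene");d=robot.capture("side")
for n,z,p,q in [("stud",.059,(261.4,260.2),(223.2,185.7)),("worm",.065,(278.6,263.1),(219.4,194.3)),("ring",.054,(369.8,284.5),(207.4,261))]:
    print(n,plane(s,p,z),plane(d,q,z),tri(s,p,d,q))
print(R.from_rotvec(robot.observe()["tool_rot"]).as_matrix())
E
```

```text
stud [ 0.61275021 -0.02040371  0.059     ] [ 0.61022077 -0.02149635  0.059     ] [ 0.61154407 -0.02254066  0.05714862]
worm [0.5981647  0.01366285 0.065     ] [0.59537824 0.01038916 0.065     ] [0.59642509 0.01038313 0.06295667]
ring [0.5116617  0.16364787 0.054     ] [0.51010231 0.16368622 0.054     ] [0.51084468 0.16306136 0.05290504]
[[ 9.01025088e-01  4.33766789e-01 -4.04442586e-04]
 [ 4.33766970e-01 -9.01024853e-01  6.56070163e-04]
 [-7.98313734e-05 -7.66569512e-04 -9.99999703e-01]]
```

```bash
python3 -m jog '[{"twist":7},{"twist":7},{"twist":7},{"twist":7},{"twist":7},{"twist":7},{"twist":7},{"twist":7},{"twist":7},{"twist":7},{"twist":7},{"twist":7}]' 1
cat >> h.py <<'E'
def to(P,ang=None):
    o=robot.observe();M=R.from_rotvec(o["tool_rot"]).as_matrix()
    a=np.degrees(np.arctan2(M[1,0],M[0,0]))
    print("pos",o["ee_pos"].round(4),"F",o["ft_force"].round(2),"xang",a.round(2),"t",round(o["time_s"],2),"tool delta mm",(M.T@(np.array(P)-o["ee_pos"])*1000).round(1), "twist", None if ang is None else round(a-ang,2))
E
python3 -c "
from h import *
to([.5925,.018,.16],-61.4)"
```

```text
pos [ 0.2819 -0.5855  0.2308] F [-0.95  0.14 -0.03] xang 25.71 t 0.25 tool delta mm [ 541.7 -408.9   71.1] twist 87.11validation failed for argument at $[0]...
```

```bash
python3 -m jog '[{"tx":0,"ty":0,"tz":0,"twist":7},{"tx":0,"ty":0,"tz":0,"twist":7},{"tx":0,"ty":0,"tz":0,"twist":7},{"tx":0,"ty":0,"tz":0,"twist":7},{"tx":0,"ty":0,"tz":0,"twist":7},{"tx":0,"ty":0,"tz":0,"twist":7},{"tx":0,"ty":0,"tz":0,"twist":7},{"tx":0,"ty":0,"tz":0,"twist":7},{"tx":0,"ty":0,"tz":0,"twist":7},{"tx":0,"ty":0,"tz":0,"twist":7},{"tx":0,"ty":0,"tz":0,"twist":7},{"tx":0,"ty":0,"tz":0,"twist":7}]' 1
python3 -c "
from h import *
to([.5925,.018,.16],-61.4);print(robot.observe()['joints'])"
```

```text
time_s: 1.25
ee_pos: [0.2812, -0.5842, 0.2287]
tool_rot: [-2.714, 1.576, 0.005]
ft_force: [0.7, -0.2, -0.8]
grip_width: 0.0002
pos [ 0.2812 -0.5842  0.2287] F [ 0.68 -0.15 -0.81] xang -60.31 t 1.25 tool delta mm [-368.6 -568.6   71. ] twist 1.09
[ 0.84905895  0.47507631  0.30625581  1.62294028 -0.15852146  1.0727937
 -1.42334543]
```

```bash
python3 -m jog '[{"tx":-0.022,"ty":-0.034,"tz":0,"twist":0},{"tx":-0.022,"ty":-0.034,"tz":0,"twist":0},{"tx":-0.022,"ty":-0.034,"tz":0,"twist":0},{"tx":-0.022,"ty":-0.034,"tz":0,"twist":0},{"tx":-0.022,"ty":-0.034,"tz":0,"twist":0},{"tx":-0.022,"ty":-0.034,"tz":0,"twist":0},{"tx":-0.022,"ty":-0.034,"tz":0,"twist":0},{"tx":-0.022,"ty":-0.034,"tz":0,"twist":0},{"tx":-0.022,"ty":-0.034,"tz":0,"twist":0},{"tx":-0.022,"ty":-0.034,"tz":0,"twist":0},{"tx":-0.022,"ty":-0.034,"tz":0,"twist":0},{"tx":-0.022,"ty":-0.034,"tz":0,"twist":0}]'
python3 -c "
from h import *
to([.5925,.018,.16],-61.4);print(robot.observe()['joints'])"
```

```text
time_s: 2.25
ee_pos: [0.5092, -0.1512, 0.2271]
tool_rot: [2.692, -1.611, -0.003]
ft_force: [0.7, -0.9, -1.0]
grip_width: -0.0001
pos [ 0.5092 -0.1512  0.2271] F [ 0.73 -0.95 -1.05] xang -61.79 t 2.25 tool delta mm [-109.7 -153.7   66.4] twist -0.39
[ 0.13185739  0.27183557  0.10892327  1.90222326 -0.03134116  0.97264414
 -2.39459444]
```

```bash
python3 -m jog '[{"tx":-0.022,"ty":-0.031,"tz":0.012,"twist":0},{"tx":-0.022,"ty":-0.031,"tz":0.012,"twist":0},{"tx":-0.022,"ty":-0.031,"tz":0.012,"twist":0},{"tx":-0.022,"ty":-0.031,"tz":0.012,"twist":0},{"tx":-0.018,"ty":-0.025,"tz":0.012,"twist":0},{"tx":0,"ty":0,"tz":0,"twist":0}]'
python3 - <<'E'
from h import *
to([.5925,.018,.16],-61.4);print(robot.observe()['joints'])
for n in["wrist","scene","side"]:
    c=robot.capture(n);cv2.imwrite(f"pics/{n}1.png",c["image"])
    if n=="wrist":
        print(proj(c,[[.6115,-.021,.059],[.5956,.0125,.065],[.537,.115,.054],[.511,.1635,.054],robot.observe()["ee_pos"]]).round(0))
E
```

```text
time_s: 2.75
ee_pos: [0.5965, 0.0313, 0.1664]
tool_rot: [-2.702, 1.595, -0.003]
ft_force: [-0.8, 1.4, -0.1]
grip_width: 0.0
pos [0.5965 0.0313 0.1664] F [-0.78  1.38 -0.14] xang -61.09 t 2.75 tool delta mm [ 9.7 10.   6.4] twist 0.31
[-0.12973018  0.44903985  0.02869741  1.79756872 -0.01832056  0.89123488
 -2.72946162]
[[336. 132.]
 [333. 180.]
 [333. 300.]
 [332. 349.]
 [322. 252.]]
```

View pics/wrist1.png

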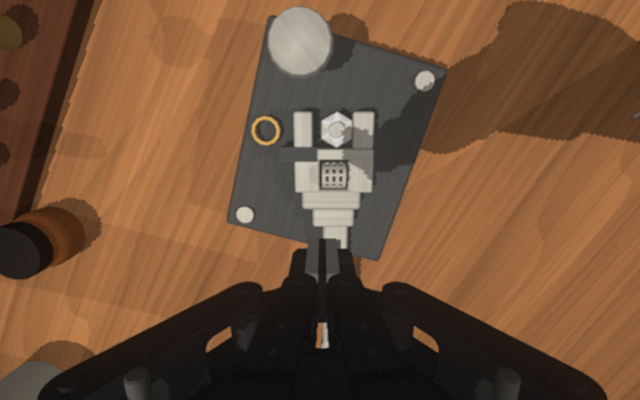

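The wrist view shows the stud at (337,129), worm at (333,175), movable jaw to the left with its gap open, stake at (299,41), and the handle below hidden by the fingers.

```bash
python3 - <<'E'
from h import *
c=robot.capture("wrist")
im=c["image"][90:260,220:450]; cv2.imwrite("pics/w1c.png",cv2.resize(im,None,fx=3.4,fy=3.4,interpolation=cv2.INTER_CUBIC))
for p,z in [((337,129),.059),((333.5,175),.065),((337,237),.054)]: print(plane(c,p,z))
E
```

```text
[ 0.61078396 -0.03267658  0.059     ]
[5.96036466e-01 8.72869404e-05 6.50000000e-02]
[0.56471477 0.04946623 0.054     ]
```

View pics/w1c.png

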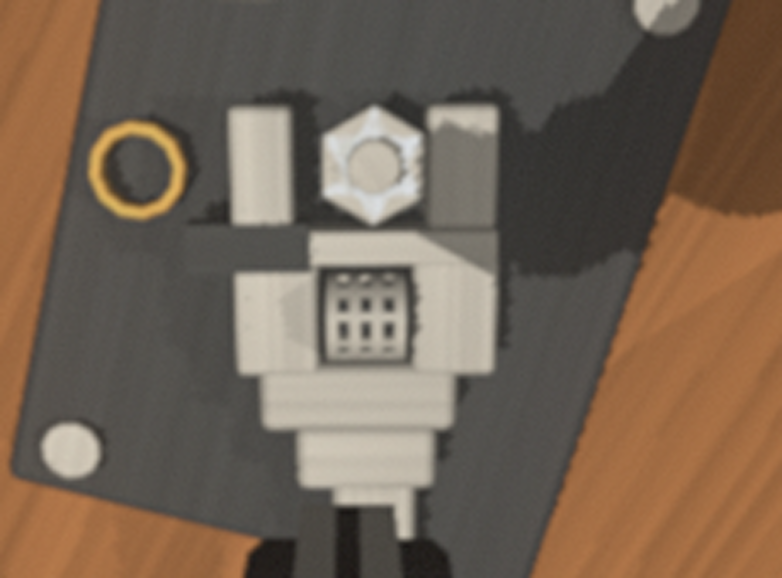

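```bash
python3 - <<'E'
from h import *
c=robot.capture("wrist")
to([.5925,.018,.16],-61.4)
f=lambda u,v:(220+u/3.4,90+v/3.4)
for p,z in [((374,165),.059),((367,316),.065),((498,110),.056),((495,370),.056),((235,275),.056),((238,372),.056)]: print(plane(c,f(*p),z))
cv2.imwrite("pics/w1d.png",c["image"])
E
python3 -c "
import cv2;a=cv2.imread('pics/w1d.png')[90:260,220:450];cv2.imwrite('pics/w1e.png',cv2.resize(a,None,fx=3.4,fy=3.4))"
```

```text
pos [0.5959 0.021  0.1693] F [ 0.64 -0.13 -1.04] xang -61.78 t 3.0 tool delta mm [1.  4.5 9.3] twist -0.38
[ 0.61210636 -0.02486571  0.059     ]
[0.59689015 0.00670765 0.065     ]
[ 0.59241371 -0.04963559  0.056     ]
[0.56087468 0.00541419 0.056     ]
[0.62915003 0.01474912 0.056     ]
[0.61740739 0.03647948 0.056     ]
```

View pics/w1e.png

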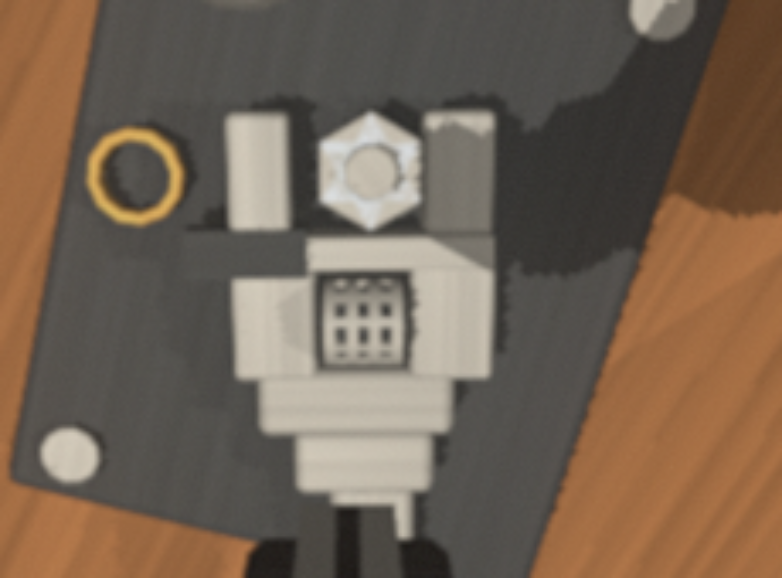

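```bash
python3 -c "
from h import *
to([.5922,.0175,.072],-61)"
```

```text
pos [0.5959 0.021  0.1693] F [ 0.64 -0.13 -1.04] xang -61.78 t 3.0 tool delta mm [ 0.8  5.4 97.3] twist -0.78
```

```bash
python3 -m jog '[{"tx":0,"ty":0.003,"tz":0.03,"twist":-0.7},{"tx":0,"ty":0.002,"tz":0.03,"twist":0},{"tx":0,"ty":0,"tz":0.025,"twist":0},{"tx":0,"ty":0,"tz":0.01,"twist":0},{"tx":0,"ty":0,"tz":0,"twist":0},{"tx":0,"ty":0,"tz":0,"twist":0}]'
python3 - <<'E'
from h import *
to([.5922,.0175,.065],-61)
c=robot.capture("wrist");cv2.imwrite(f"pics/w2.png",c["image"][:,150:500])
c=robot.capture("side");cv2.imwrite(f"pics/s2.png",cv2.resize(c["image"][110:280,140:320],None,fx=3.4,fy=3.4,interpolation=cv2.INTER_CUBIC))
to([.5922,.0175,.065],-61)
E
```

```text
time_s: 3.5
ee_pos: [0.5954, 0.0069, 0.0783]
tool_rot: [-2.689, 1.615, -0.029]
ft_force: [0.8, -0.7, -0.3]
grip_width: 0.0
pos [0.5954 0.0069 0.0783] F [ 0.77 -0.67 -0.28] xang -61.97 t 3.5 tool delta mm [-11.   -2.   13.2] twist -0.97
pos [0.5961 0.0074 0.0791] F [-0.85  0.09 -0.57] xang -61.93 t 3.6 tool delta mm [-11.   -1.1  14. ] twist -0.93
```

View pics/w2.png

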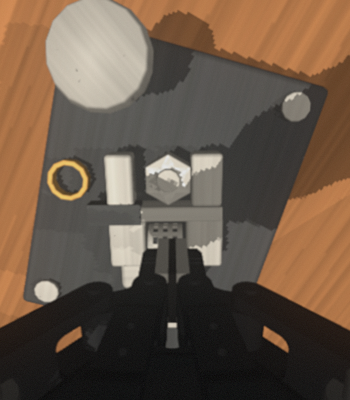

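View pics/s2.png

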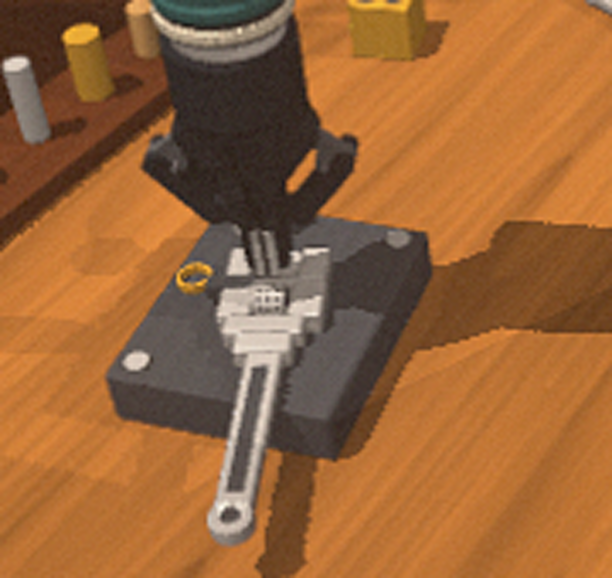

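```bash
python3 -m jog '[{"tx":-0.006,"ty":-0.001,"tz":0.002,"twist":-0.5},{"tx":-0.005,"ty":0,"tz":0.002,"twist":-0.3},{"tx":0,"ty":0,"tz":0.002,"twist":0},{"tx":0,"ty":0,"tz":0.002,"twist":0},{"tx":0,"ty":0,"tz":0,"twist":0}]'
python3 -c "
from h import *
to([.5922,.0175,.065],-61)"
```

```text
time_s: 4.02
ee_pos: [0.5946, 0.0197, 0.0754]
tool_rot: [-2.697, 1.588, -0.042]
ft_force: [-0.4, 0.8, 0.2]
grip_width: -0.0002
pos [0.5946 0.0197 0.0754] F [-0.44  0.77  0.15] xang -60.99 t 4.02 tool delta mm [ 0.6  3.5 10.3] twist 0.01
```

```bash
python3 -m jog '[{"tx":0,"ty":0.003,"tz":0.004,"twist":0},{"tx":0,"ty":0,"tz":0.003,"twist":0},{"tx":0,"ty":0,"tz":0.002,"twist":0},{"tx":0,"ty":0,"tz":0,"twist":0}]'
python3 -c "
from h import *
to([.5922,.0175,.065],-61)"
```

```text
time_s: 4.35
ee_pos: [0.5921, 0.0182, 0.0655]
tool_rot: [-2.697, 1.588, -0.043]
ft_force: [0.5, -0.4, -0.0]
grip_width: -0.0001
pos [0.5921 0.0182 0.0655] F [ 0.54 -0.42 -0.05] xang -60.97 t 4.35 tool delta mm [0.7 0.3 0.5] twist 0.03
```

```bash
python3 -m jog '[{"tx":0,"ty":0,"tz":0.002,"twist":0},{"tx":0,"ty":0,"tz":0,"twist":0}]'
python3 -c "
from h import *
to([.5922,.0175,.065],-61);print(R.from_rotvec(robot.observe()['tool_rot']).as_matrix()[:,2])"
```

```text
time_s: 4.52
ee_pos: [0.5925, 0.0182, 0.0649]
tool_rot: [-2.697, 1.588, -0.042]
ft_force: [-1.9, 0.1, 2.4]
grip_width: -0.0
pos [0.5925 0.0182 0.0649] F [-1.88  0.09  2.44] xang -60.99 t 4.52 tool delta mm [ 0.5  0.6 -0.1] twist 0.01
[ 0.0292275  -0.00384945 -0.99956537]
```

```bash
python3 -m jog '[{"tx":0,"ty":0,"tz":0.003,"twist":0}]';python3 -m jog '[{"tx":0,"ty":0,"tz":0.003,"twist":0}]'
```

```text
time_s: 4.6
ee_pos: [0.5927, 0.0183, 0.064]
tool_rot: [-2.697, 1.588, -0.042]
ft_force: [-12.2, -0.6, 36.9]
grip_width: 0.0003
time_s: 4.68
ee_pos: [0.5928, 0.0183, 0.0641]
tool_rot: [-2.697, 1.589, -0.041]
ft_force: [-13.3, -0.7, 34.0]
grip_width: 0.0005
```

```bash
python3 -m jog '[{"tx":0,"ty":0,"tz":0.001,"twist":0}]';python3 -m jog '[{"tx":0.002,"ty":0,"tz":0.001,"twist":0}]';python3 -m jog '[{"tx":0.002,"ty":0,"tz":0.001,"twist":0}]'
```

```text
time_s: 4.77
ee_pos: [0.5926, 0.0182, 0.065]
tool_rot: [-2.697, 1.589, -0.04]
ft_force: [-1.0, -0.7, 1.0]
grip_width: 0.0004
time_s: 4.85
ee_pos: [0.5937, 0.0171, 0.065]
tool_rot: [-2.696, 1.588, -0.04]
ft_force: [-0.3, 1.5, 2.5]
grip_width: 0.0001
time_s: 4.93
ee_pos: [0.5945, 0.016, 0.0648]
tool_rot: [-2.696, 1.588, -0.039]
ft_force: [-6.2, 2.2, 11.4]
grip_width: -0.0003
```

```bash
python3 -m jog '[{"tx":0.003,"ty":0,"tz":0.0013,"twist":0},{"tx":0.003,"ty":0,"tz":0.0013,"twist":0}]';python3 -m jog '[{"tx":0.003,"ty":0,"tz":0.0013,"twist":0},{"tx":0.003,"ty":0,"tz":0.0013,"twist":0}]'; python3 -c "
from h import *
to([.596,.0105,.0638],-61)"
```

```text
time_s: 5.1
ee_pos: [0.5965, 0.0126, 0.0647]
tool_rot: [-2.697, 1.586, -0.033]
ft_force: [-8.0, 2.8, 17.5]
grip_width: -0.0001
time_s: 5.27
ee_pos: [0.5985, 0.0089, 0.0648]
tool_rot: [-2.697, 1.584, -0.027]
ft_force: [-6.3, 2.0, 15.4]
grip_width: 0.0002
pos [0.5985 0.0089 0.0648] F [-6.33  2.05 15.42] xang -60.87 t 5.27 tool delta mm [-2.6  1.4  0.9] twist 0.13
```

```bash
python3 -m jog '[{"tx":0.003,"ty":0.0005,"tz":0.0012,"twist":0},{"tx":0.003,"ty":0.0005,"tz":0.0012,"twist":0}]';python3 -m jog '[{"tx":0.003,"ty":0.0005,"tz":0.0012,"twist":0}]'; python3 - <<'E'
from h import *
to([.596,.0105,.0638],-61)
c=robot.capture("wrist");cv2.imwrite(f"pics/w3.png",cv2.resize(c["image"][100:300,200:450],None,fx=3,fy=3,interpolation=cv2.INTER_CUBIC))
E
```

```text
time_s: 5.43
ee_pos: [0.6004, 0.0053, 0.0649]
tool_rot: [-2.696, 1.582, -0.023]
ft_force: [-5.0, 2.8, 12.4]
grip_width: -0.0003
time_s: 5.52
ee_pos: [0.6015, 0.0033, 0.0646]
tool_rot: [-2.696, 1.581, -0.022]
ft_force: [-3.4, 2.1, 7.9]
grip_width: 0.0002
pos [0.6015 0.0033 0.0646] F [-3.43  2.14  7.88] xang -60.77 t 5.52 tool delta mm [-8.9  1.3  0.8] twist 0.23
```

View pics/w3.png

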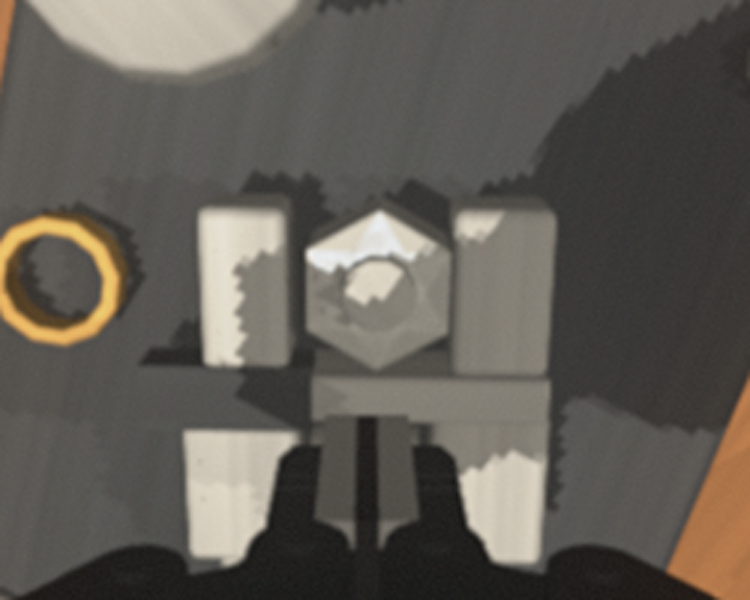

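The left jaw edge is at crop x 291 against the nut's 305, so the gap has dropped to about 2.5 mm. I'll lift, go back and do a second stroke.

```bash
python3 -m jog '[{"tx":0,"ty":0,"tz":-0.006,"twist":0},{"tx":0,"ty":0,"tz":-0.004,"twist":0},{"tx":-0.006,"ty":0.0005,"tz":0,"twist":0},{"tx":-0.006,"ty":0,"tz":0,"twist":0},{"tx":-0.004,"ty":0,"tz":0,"twist":-0.2},{"tx":0,"ty":0,"tz":0,"twist":0},{"tx":0,"ty":0,"tz":0,"twist":0}]'
python3 - <<'E'
from h import *
c=robot.capture("side");cv2.imwrite(f"pics/s3.png",cv2.resize(c["image"][145:275,165:280],None,fx=4.5,fy=4.5,interpolation=cv2.INTER_CUBIC))
c=robot.capture("wrist");cv2.imwrite(f"pics/w4.png",cv2.resize(c["image"][100:300,200:450],None,fx=3,fy=3,interpolation=cv2.INTER_CUBIC))
to([.5922,.0175,.065],-61)
E
```

```text
time_s: 6.15
ee_pos: [0.5925, 0.0169, 0.0737]
tool_rot: [-2.699, 1.578, -0.023]
ft_force: [-0.3, -0.1, 0.6]
grip_width: -0.0002
pos [0.5926 0.0167 0.0737] F [-0.48  0.46 -0.14] xang -60.63 t 6.25 tool delta mm [-0.9  0.2  8.7] twist 0.37
```

View pics/w4.png

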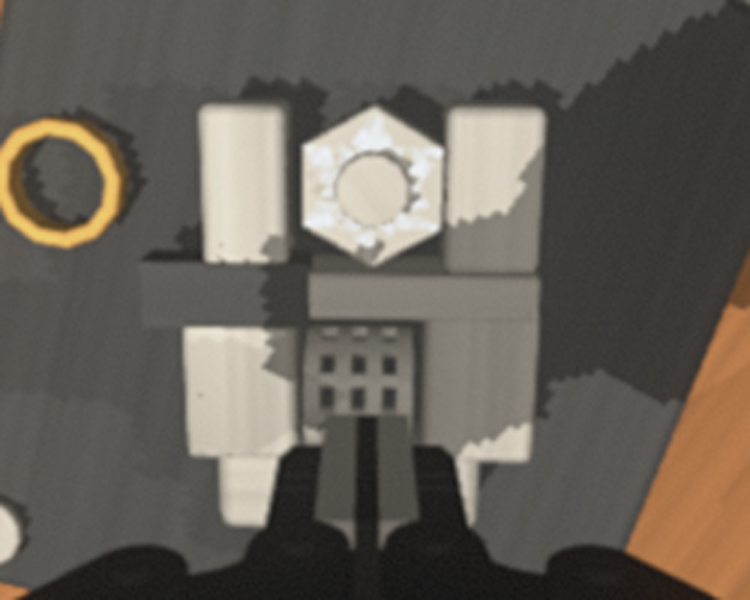

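```bash
python3 -m jog '[{"tx":-0.001,"ty":0,"tz":0.005,"twist":-0.3},{"tx":0,"ty":0,"tz":0.003,"twist":0},{"tx":0,"ty":0,"tz":0.001,"twist":0},{"tx":0,"ty":0,"tz":0.001,"twist":0}]';python3 -m jog '[{"tx":0.002,"ty":0,"tz":0.0012,"twist":0},{"tx":0.003,"ty":0,"tz":0.0012,"twist":0}]'
```

```text
time_s: 6.58
ee_pos: [0.5931, 0.0174, 0.0646]
tool_rot: [-2.703, 1.571, -0.024]
ft_force: [-6.5, -0.5, 17.8]
grip_width: -0.0
time_s: 6.75
ee_pos: [0.5944, 0.015, 0.0648]
tool_rot: [-2.703, 1.569, -0.017]
ft_force: [-6.3, 1.0, 14.4]
grip_width: -0.0001
```

```bash
python3 -m jog '[{"tx":0.003,"ty":0,"tz":0.0012,"twist":0},{"tx":0.003,"ty":0,"tz":0.0012,"twist":0}]';python3 -m jog '[{"tx":0.003,"ty":0,"tz":0.0012,"twist":0},{"tx":0.003,"ty":0,"tz":0.0012,"twist":0}]'; python3 -c "
from h import *
to([.596,.0105,.0638],-61)"
```

```text
time_s: 6.92
ee_pos: [0.5961, 0.0118, 0.0648]
tool_rot: [-2.704, 1.568, -0.011]
ft_force: [-6.2, 1.4, 13.6]
grip_width: -0.0001
time_s: 7.08
ee_pos: [0.5978, 0.0087, 0.0648]
tool_rot: [-2.704, 1.566, -0.004]
ft_force: [-5.4, 2.9, 14.5]
grip_width: 0.0002
pos [0.5978 0.0087 0.0648] F [-5.42  2.89 14.49] xang -60.15 t 7.08 tool delta mm [-2.5  0.7  1. ] twist 0.85
```

```bash
python3 -m jog '[{"tx":0.003,"ty":0,"tz":0.0012,"twist":0},{"tx":0.003,"ty":0,"tz":0.0012,"twist":0}]';python3 -m jog '[{"tx":0.003,"ty":0,"tz":0.0012,"twist":0},{"tx":0.003,"ty":0,"tz":0.0012,"twist":0}]'; python3 - <<'E'
from h import *
to([.596,.0105,.0638],-61)
c=robot.capture("wrist");cv2.imwrite(f"pics/w5.png",cv2.resize(c["image"][100:300,200:450],None,fx=3,fy=3,interpolation=cv2.INTER_CUBIC))
E
```

```text
time_s: 7.25
ee_pos: [0.5996, 0.006, 0.0647]
tool_rot: [-2.704, 1.564, 0.003]
ft_force: [-5.5, 3.7, 13.2]
grip_width: -0.0
time_s: 7.42
ee_pos: [0.6002, 0.0052, 0.0646]
tool_rot: [-2.704, 1.56, 0.016]
ft_force: [-8.2, 5.0, 15.6]
grip_width: 0.0003
pos [0.6002 0.0052 0.0646] F [-8.24  5.01 15.56] xang -59.96 t 7.42 tool delta mm [-6.7  1.   0.9] twist 1.04
```

View pics/w5.png

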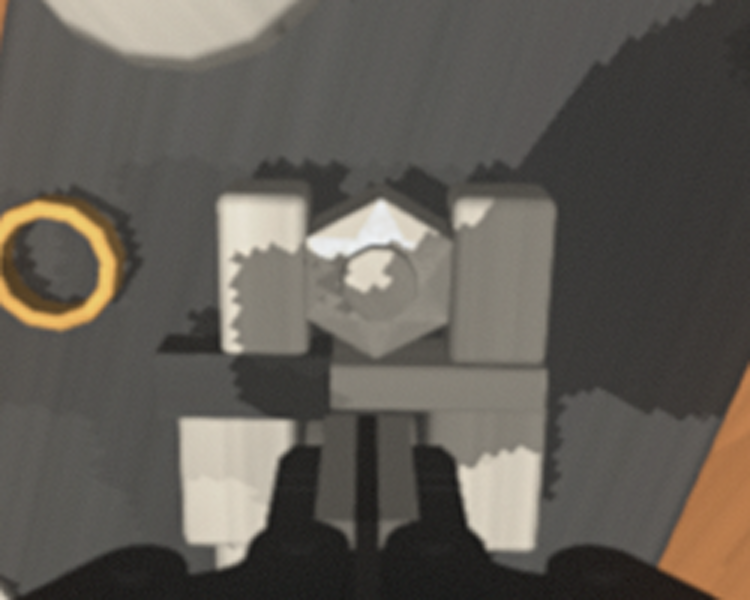

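The jaw edge (308) now touches the nut's flat (306), and the drag force has risen. A little more drag should confirm it slides.

```bash
python3 -m jog '[{"tx":0.003,"ty":0,"tz":0.0012,"twist":0},{"tx":0.003,"ty":0,"tz":0.0012,"twist":0}]';python3 -m jog '[{"tx":0.003,"ty":0,"tz":0.0012,"twist":0}]'; python3 -m jog '[{"tx":0,"ty":0,"tz":-0.006,"twist":0},{"tx":0,"ty":0,"tz":-0.01,"twist":0},{"tx":-0.005,"ty":0,"tz":-0.01,"twist":0},{"tx":-0.005,"ty":0,"tz":-0.005,"twist":-1},{"tx":0,"ty":0,"tz":0,"twist":0},{"tx":0,"ty":0,"tz":0,"twist":0}]'
python3 - <<'E'
from h import *
to([.5922,.0175,.065],-61)
c=robot.capture("wrist");cv2.imwrite(f"pics/w6.png",cv2.resize(c["image"][100:300,200:450],None,fx=3,fy=3,interpolation=cv2.INTER_CUBIC))
E
```

```text
time_s: 7.63
ee_pos: [0.6003, 0.0051, 0.0646]
tool_rot: [-2.705, 1.556, 0.031]
ft_force: [-8.0, 5.4, 15.8]
grip_width: -0.0
time_s: 7.72
ee_pos: [0.6003, 0.0051, 0.0645]
tool_rot: [-2.705, 1.553, 0.038]
ft_force: [-7.9, 4.1, 15.8]
grip_width: -0.0
time_s: 8.22
ee_pos: [0.5955, 0.0132, 0.0988]
tool_rot: [-2.719, 1.527, 0.037]
ft_force: [0.4, -0.2, -0.2]
grip_width: 0.0
pos [0.5955 0.0132 0.0988] F [ 0.39 -0.18 -0.16] xang -58.64 t 8.22 tool delta mm [-4.3  0.9 34. ] twist 2.36
```

View pics/w6.png

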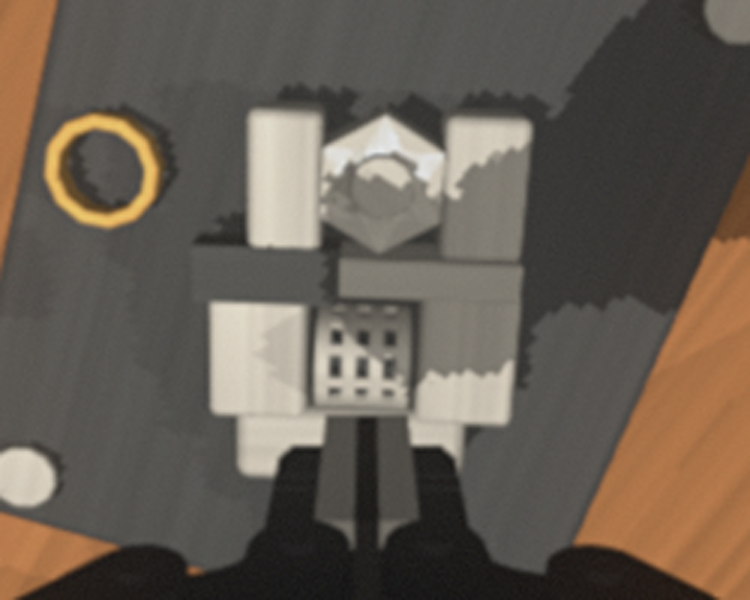

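Jaw and nut edges coincide (322), so it looks tight. There is plenty of time, so I'll do one confirming stroke.

```bash
python3 -m jog '[{"tx":0,"ty":0.001,"tz":0.015,"twist":-1},{"tx":0,"ty":0,"tz":0.011,"twist":-1},{"tx":0,"ty":0,"tz":0.004,"twist":-0.5},{"tx":0,"ty":0,"tz":0,"twist":0},{"tx":0,"ty":0,"tz":0,"twist":0}]'
python3 -c "
from h import *
to([.5945,.0135,.065],-61)"
```

```text
time_s: 8.68
ee_pos: [0.5941, 0.0134, 0.0664]
tool_rot: [-2.754, 1.465, 0.037]
ft_force: [0.5, -0.8, -0.1]
grip_width: 0.0004
pos [0.5941 0.0134 0.0664] F [ 0.46 -0.76 -0.06] xang -56.01 t 8.68 tool delta mm [ 0.2 -0.4  1.4] twist 4.99
```

```bash
python3 -m jog '[{"tx":0,"ty":0,"tz":0,"twist":3},{"tx":0,"ty":0,"tz":0,"twist":2},{"tx":0,"ty":0,"tz":0.001,"twist":0},{"tx":0,"ty":0,"tz":0.001,"twist":0}]'
python3 -m jog '[{"tx":0,"ty":0,"tz":0.001,"twist":0}]'
python3 -m jog '[{"tx":0.003,"ty":0,"tz":0.0012,"twist":0},{"tx":0.003,"ty":0,"tz":0.0012,"twist":0}]'
python3 -c "
from h import *
to([.5945,.0135,.065],-61)"
```

```text
time_s: 9.02
ee_pos: [0.5945, 0.013, 0.065]
tool_rot: [-2.685, 1.59, 0.039]
ft_force: [-4.1, -0.6, 9.4]
grip_width: -0.0
time_s: 9.1
ee_pos: [0.5945, 0.013, 0.065]
tool_rot: [-2.686, 1.589, 0.039]
ft_force: [-3.6, -0.3, 10.8]
grip_width: 0.0001
time_s: 9.27
ee_pos: [0.5949, 0.0124, 0.0649]
tool_rot: [-2.688, 1.582, 0.052]
ft_force: [-7.7, 4.9, 14.1]
grip_width: -0.0001
pos [0.5949 0.0124 0.0649] F [-7.72  4.87 14.13] xang -60.96 t 9.27 tool delta mm [-1.1 -0.2 -0. ] twist 0.04
```

```bash

python3 -m jog '[{"tx":0.005,"ty":0,"tz":0.0012,"twist":0},{"tx":0.005,"ty":0,"tz":0.0012,"twist":0}]'
python3 -m jog '[{"tx":0.005,"ty":0,"tz":0.0012,"twist":0}]'
python3 -c "
from h import *
to([.5945,.0135,.065],-61)"
```

```text
time_s: 9.43
ee_pos: [0.5953, 0.0117, 0.0649]
tool_rot: [-2.69, 1.571, 0.072]
ft_force: [-10.1, 7.2, 15.4]
grip_width: 0.0004
time_s: 9.52
ee_pos: [0.5957, 0.0114, 0.0649]
tool_rot: [-2.692, 1.565, 0.082]
ft_force: [-7.2, 5.0, 12.2]
grip_width: -0.0002
pos [0.5957 0.0114 0.0649] F [-7.17  4.97 12.17] xang -60.37 t 9.52 tool delta mm [-2.4  0.   0.1] twist 0.63
```

Drag now meets full resistance at once (9–12 N, slow slip), so the jaw is tight. Next I'll lift, turn the tool −90° and move to the fixed-jaw side of the handle.

```bash
python3 -m jog '[{"tx":0,"ty":0,"tz":-0.02,"twist":0},{"tx":0,"ty":0,"tz":-0.025,"twist":0},{"tx":0,"ty":0,"tz":-0.015,"twist":-7},{"tx":0,"ty":0,"tz":0,"twist":-7},{"tx":0,"ty":0,"tz":0,"twist":-7},{"tx":0,"ty":0,"tz":0,"twist":-7},{"tx":0,"ty":0,"tz":0,"twist":-7},{"tx":0,"ty":0,"tz":0,"twist":-7},{"tx":0,"ty":0,"tz":0,"twist":-7},{"tx":0,"ty":0,"tz":0,"twist":-7},{"tx":0,"ty":0,"tz":0,"twist":-7},{"tx":0,"ty":0,"tz":0,"twist":-7}]'
python3 - <<'E'
from h import *
to([.507,.0976,.09],29)
o=robot.observe();print(o["joints"],R.from_rotvec(o['tool_rot']).as_matrix()[:,2])
s=robot.capture("scene");d=robot.capture("side")
cv2.imwrite("pics/s7.png",cv2.resize(d["image"][145:275,165:280],None,fx=4.5,fy=4.5,interpolation=cv2.INTER_CUBIC))
cv2.imwrite("pics/c7.png",cv2.resize(s["image"][225:325,200:390],None,fx=4.2,fy=4.2,interpolation=cv2.INTER_CUBIC))
E
```

```text
time_s: 10.52
ee_pos: [0.5992, 0.0095, 0.1317]
tool_rot: [-3.074, -0.314, 0.034]
ft_force: [-1.0, -0.8, 0.0]
grip_width: -0.0001
pos [0.5992 0.0095 0.1317] F [-1.01 -0.83  0.03] xang 11.69 t 10.52 tool delta mm [ -71.8 -102.5   48.4] twist -17.31
[ 0.18737311  0.53919549 -0.30903459  1.77276548  0.13762097  0.87893468
 -1.53843423] [-0.02735942  0.04886522 -0.99843059]
```

View pics/s7.png

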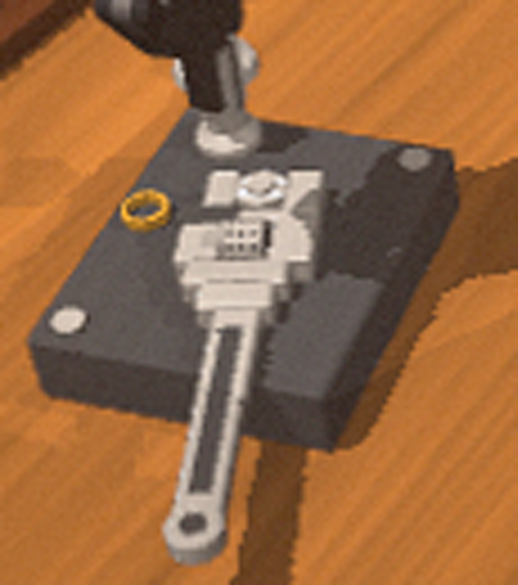

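View pics/c7.png

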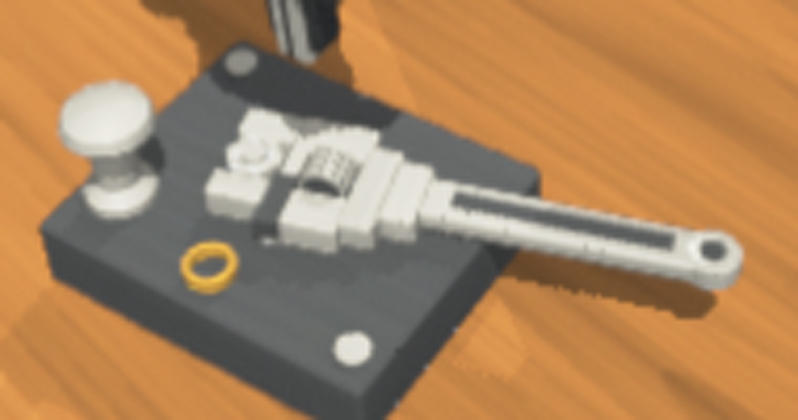

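Both views show the jaws closed on the nut, and the handle is unmoved (ring at crop (713,250)).

```bash
python3 -m jog '[{"tx":0,"ty":0,"tz":0,"twist":-7},{"tx":0,"ty":0,"tz":0,"twist":-7},{"tx":0,"ty":0,"tz":0,"twist":-2},{"tx":0,"ty":0,"tz":0,"twist":0}]'
python3 -c "
from h import *
to([.507,.0976,.09],29)"
```

```text
time_s: 10.95
ee_pos: [0.5994, 0.0089, 0.1318]
tool_rot: [-3.001, -0.727, 0.023]
ft_force: [-0.8, -0.2, -0.2]
grip_width: 0.0006
pos [0.5994 0.0089 0.1318] F [-0.82 -0.19 -0.21] xang 27.24 t 10.95 tool delta mm [ -41.4 -118.6   48.6] twist -1.76
```

```bash
python3 -m jog '[{"tx":-0.02,"ty":-0.025,"tz":0,"twist":-1.5},{"tx":-0.02,"ty":-0.025,"tz":0,"twist":0},{"tx":0,"ty":-0.025,"tz":0.01,"twist":0},{"tx":0,"ty":-0.025,"tz":0.015,"twist":0},{"tx":0,"ty":-0.015,"tz":0.015,"twist":0},{"tx":0,"ty":0,"tz":0,"twist":0},{"tx":0,"ty":0,"tz":0,"twist":0}]'
python3 -c "
from h import *
to([.507,.0976,.047],29)"
```

```text
time_s: 11.53
ee_pos: [0.5077, 0.0937, 0.0982]
tool_rot: [-3.005, -0.721, 0.016]
ft_force: [0.9, 0.0, 1.3]
grip_width: -0.0003
pos [0.5077 0.0937 0.0982] F [0.9  0.01 1.3 ] xang 26.99 t 11.53 tool delta mm [ 1.  -1.1 51.3] twist -2.01
```

```bash
python3 -m jog '[{"tx":0,"ty":0,"tz":0.015,"twist":-1},{"tx":0,"ty":0,"tz":0.015,"twist":-1},{"tx":0,"ty":0,"tz":0.012,"twist":0},{"tx":0,"ty":-0.001,"tz":0.006,"twist":0},{"tx":0,"ty":0,"tz":0,"twist":0},{"tx":0,"ty":0,"tz":0,"twist":0}]'
python3 - <<'E'
from h import *
to([.507,.0976,.047],29)
d=robot.capture("side")
cv2.imwrite("pics/s8.png",cv2.resize(d["image"][145:275,145:300],None,fx=4.5,fy=4.5,interpolation=cv2.INTER_CUBIC))
E
```

```text
time_s: 12.03
ee_pos: [0.5126, 0.0924, 0.0516]
tool_rot: [-3.001, -0.753, 0.004]
ft_force: [-0.4, -1.1, -0.4]
grip_width: 0.0001
pos [0.5126 0.0924 0.0516] F [-0.39 -1.06 -0.36] xang 28.17 t 12.03 tool delta mm [-2.6 -7.   4.9] twist -0.83
```

View pics/s8.png

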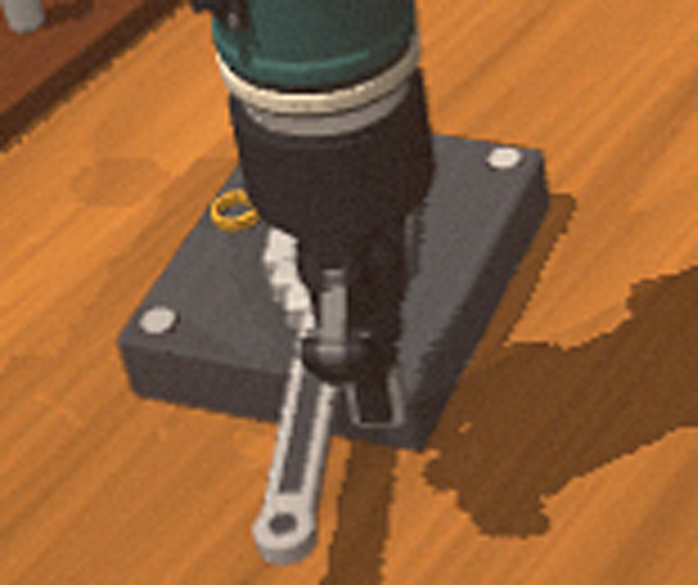

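The closed tips stand on the fixed-jaw (right) side of the bar at crop (378,410), with a clear gap. I'll lower a bit and push.

```bash
python3 -m jog '[{"tx":0,"ty":-0.006,"tz":0.003,"twist":-0.8},{"tx":0,"ty":-0.001,"tz":0.002,"twist":0},{"tx":0,"ty":0,"tz":0,"twist":0},{"tx":0,"ty":0,"tz":0,"twist":0}]'
python3 -m jog '[{"tx":0.004,"ty":0,"tz":0,"twist":0},{"tx":0.004,"ty":0,"tz":0,"twist":0}]'
python3 -c "
from h import *
to([.507,.0976,.047],29)"
```

```text
time_s: 12.42
ee_pos: [0.5104, 0.0994, 0.0484]
tool_rot: [-2.996, -0.775, -0.002]
ft_force: [0.4, 0.5, -0.0]
grip_width: -0.0003
time_s: 12.58
ee_pos: [0.5173, 0.1032, 0.0489]
tool_rot: [-2.996, -0.775, -0.002]
ft_force: [0.7, 0.3, -1.0]
grip_width: -0.0004
pos [0.5173 0.1032 0.0489] F [ 0.74  0.32 -0.98] xang 28.97 t 12.58 tool delta mm [-11.8  -0.    1.7] twist -0.03
```

```bash
python3 -m jog '[{"tx":0.003,"ty":0,"tz":0.002,"twist":0},{"tx":0.003,"ty":0,"tz":0,"twist":0}]'
python3 -m jog '[{"tx":0.005,"ty":0,"tz":0,"twist":1.8},{"tx":0.005,"ty":0,"tz":0,"twist":1.8}]'
python3 -m jog '[{"tx":0.005,"ty":0,"tz":0,"twist":1.8},{"tx":0.005,"ty":0,"tz":0,"twist":1.8}]'
python3 - <<'E'
from h import *
to([.507,.0976,.047],29)
s=robot.capture("scene");d=robot.capture("side")
cv2.imwrite("pics/s9.png",cv2.resize(d["image"][145:275,145:300],None,fx=4.5,fy=4.5,interpolation=cv2.INTER_CUBIC))
cv2.imwrite("pics/c9.png",cv2.resize(s["image"][225:325,200:390],None,fx=4.2,fy=4.2,interpolation=cv2.INTER_CUBIC))
E
```

```text
time_s: 12.75
ee_pos: [0.5226, 0.1061, 0.047]
tool_rot: [-2.997, -0.774, 0.001]
ft_force: [-2.1, -1.2, -0.2]
grip_width: 0.0001
time_s: 12.92
ee_pos: [0.5301, 0.1108, 0.0465]
tool_rot: [-3.021, -0.677, 0.01]
ft_force: [-2.3, -0.7, 1.6]
grip_width: -0.0002
time_s: 13.08
ee_pos: [0.538, 0.1151, 0.0459]
tool_rot: [-3.042, -0.577, 0.019]
ft_force: [-2.7, -0.4, 1.9]
grip_width: -0.0002
pos [0.538  0.1151 0.0459] F [-2.75 -0.39  1.9 ] xang 21.5 t 13.08 tool delta mm [-35.3   4.9  -1.2] twist -7.5
```

View pics/s9.png

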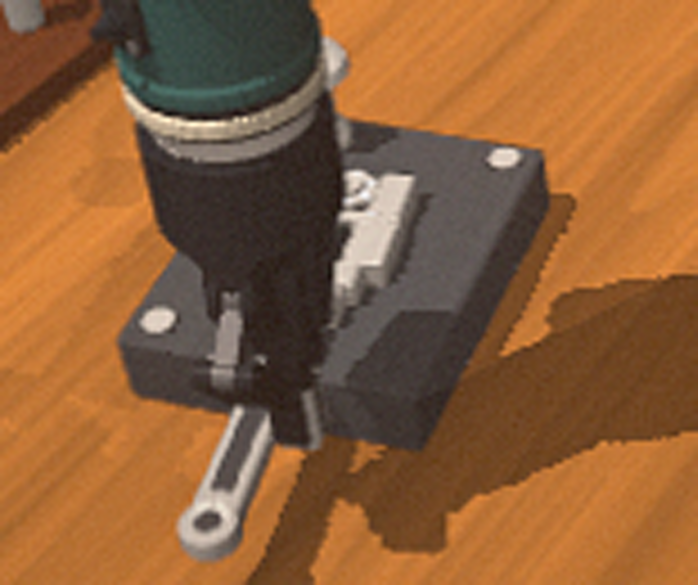

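View pics/c9.png

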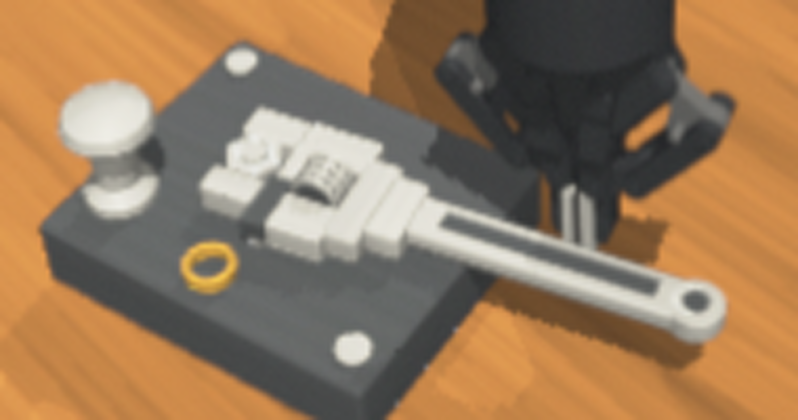

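```bash
cat >> h.py <<'E'
def ring(c,p):
    P=plane(c,p,.054);v=P-np.array([.6113,-.022,.054]);return P.round(4),round(np.degrees(np.arctan2(v[1],v[0])),1)
E
python3 -m jog '[{"tx":0.005,"ty":0,"tz":0,"twist":1.8},{"tx":0.005,"ty":0,"tz":0,"twist":1.8},{"tx":0.005,"ty":0,"tz":0,"twist":1.8}]'
python3 -m jog '[{"tx":0.005,"ty":0,"tz":0,"twist":1.8},{"tx":0.005,"ty":0,"tz":0,"twist":1.8},{"tx":0.005,"ty":0,"tz":0,"twist":1.8}]'
python3 - <<'E'
from h import *
s=robot.capture("scene")
print(ring(s,(369.8,284.5)),ring(s,(365.7,296.4)))
to([.507,.0976,.047],29);q=robot.observe();print(np.linalg.norm(q["ee_pos"][:2]-[.6113,-.022]))
cv2.imwrite("pics/c10.png",cv2.resize(s["image"][225:335,200:390],None,fx=4.2,fy=4.2,interpolation=cv2.INTER_CUBIC))
E
```

```text
time_s: 13.43
ee_pos: [0.5509, 0.1206, 0.0452]
tool_rot: [-3.066, -0.434, 0.027]
ft_force: [-2.8, 0.1, 1.8]
grip_width: -0.0003
time_s: 13.68
ee_pos: [0.5643, 0.1253, 0.0447]
tool_rot: [-3.084, -0.284, 0.036]
ft_force: [-1.8, -0.2, 1.9]
grip_width: -0.0001
(array([0.5117, 0.1636, 0.054 ]), np.float64(118.2)) (array([0.538 , 0.1758, 0.054 ]), np.float64(110.3))
pos [0.5656 0.1256 0.0447] F [ 0.25  0.83 -0.6 ] xang 10.46 t 13.73 tool delta mm [-62.7  16.8  -2. ] twist -18.54
0.1545103868901218
```

View pics/c10.png

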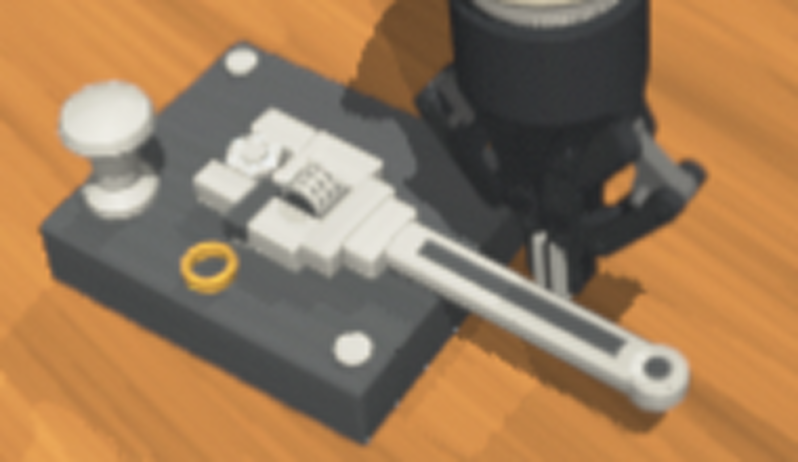

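```bash

python3 -m jog '[{"tx":0.005,"ty":0,"tz":-0.001,"twist":1.8},{"tx":0.005,"ty":0,"tz":-0.001,"twist":1.8},{"tx":0.005,"ty":0,"tz":0,"twist":1.8}]'
python3 -m jog '[{"tx":0.005,"ty":0,"tz":0,"twist":1.8},{"tx":0.005,"ty":0,"tz":0,"twist":1.8},{"tx":0.005,"ty":0,"tz":0,"twist":1.8}]'
python3 - <<'E'
from h import *
s=robot.capture("scene")
print(ring(s,(356.4,312.1)))
to([.507,.0976,.047],29);q=robot.observe();print(np.linalg.norm(q["ee_pos"][:2]-[.6113,-.022]))
cv2.imwrite("pics/c11.png",cv2.resize(s["image"][225:345,200:390],None,fx=4.2,fy=4.2,interpolation=cv2.INTER_CUBIC))
E
```

```text
time_s: 13.98
ee_pos: [0.5795, 0.1284, 0.0457]
tool_rot: [-3.094, -0.133, 0.041]
ft_force: [-3.0, 0.5, 1.4]
grip_width: -0.0002
time_s: 14.23
ee_pos: [0.5949, 0.1306, 0.0454]
tool_rot: [-3.097, 0.023, 0.046]
ft_force: [-2.9, 0.5, 1.7]
grip_width: -0.0
(array([0.5751, 0.1862, 0.054 ]), np.float64(99.9))
pos [0.5962 0.1306 0.0455] F [-0.08  0.45 -0.22] xang -0.91 t 14.28 tool delta mm [-88.7  34.4  -0.5] twist -29.91
0.1533443971629002
```

View pics/c11.png

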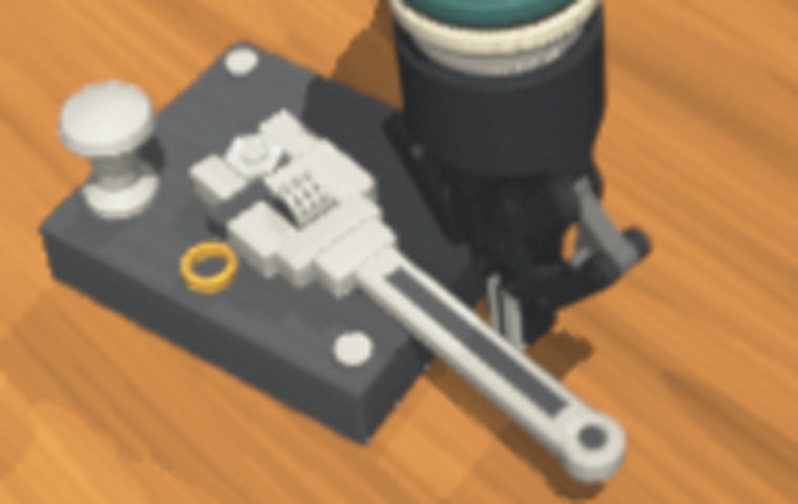

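```bash

python3 -m jog '[{"tx":-0.01,"ty":0,"tz":0,"twist":0},{"tx":-0.01,"ty":0,"tz":-0.005,"twist":0},{"tx":0,"ty":0,"tz":-0.035,"twist":0},{"tx":0,"ty":0,"tz":-0.035,"twist":0},{"tx":0,"ty":0.03,"tz":-0.03,"twist":0},{"tx":0,"ty":0.03,"tz":0,"twist":0},{"tx":0,"ty":0.03,"tz":0,"twist":0},{"tx":-0.01,"ty":0.03,"tz":0,"twist":0},{"tx":-0.01,"ty":0.02,"tz":0,"twist":0},{"tx":0,"ty":0,"tz":0,"twist":0},{"tx":0,"ty":0,"tz":0,"twist":0}]'
python3 - <<'E'
from h import *
s=robot.capture("scene")
print(ring(s,(341.2,328.8)))
to([.55,-.022,.15],0)
c=robot.capture("wrist");cv2.imwrite("pics/w12.png",c["image"])
cv2.imwrite("pics/c12.png",cv2.resize(s["image"][225:345,200:390],None,fx=4.2,fy=4.2,interpolation=cv2.INTER_CUBIC))
E
```

```text
time_s: 15.2
ee_pos: [0.5495, -0.0185, 0.153]
tool_rot: [-3.102, 0.014, 0.03]
ft_force: [0.9, -0.0, 0.8]
grip_width: 0.0006
(array([0.6178, 0.1903, 0.054 ]), np.float64(88.2))
pos [ 0.5494 -0.0187  0.1529] F [ 0.83 -0.94 -1.09] xang -0.48 t 15.25 tool delta mm [0.6 3.4 2.8] twist -0.48
```

View pics/w12.png

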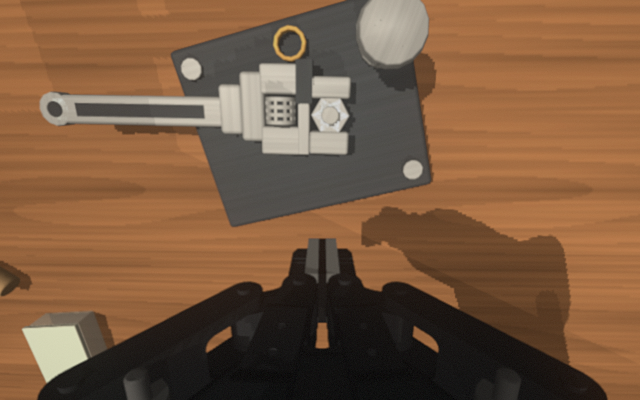

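View pics/c12.png

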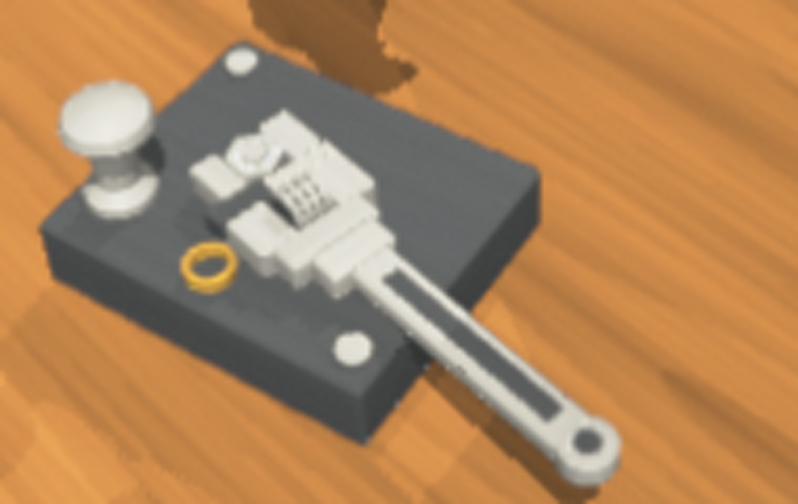

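```bash
python3 - <<'E'
from h import *
s=robot.capture("scene")
print(ring(s,(339.8,330)))
c=robot.capture("wrist");im=c["image"][50:175,240:380]
cv2.imwrite("pics/w13.png",cv2.resize(im,None,fx=5,fy=5,interpolation=cv2.INTER_CUBIC))
to([.55,-.022,.15],0)
E
```

```text
(array([0.6211, 0.1902, 0.054 ]), np.float64(87.3))
pos [ 0.5505 -0.016   0.1526] F [ 0.72 -0.09 -0.59] xang -0.25 t 15.4 tool delta mm [-0.4  6.1  2.4] twist -0.25
```

View pics/w13.png

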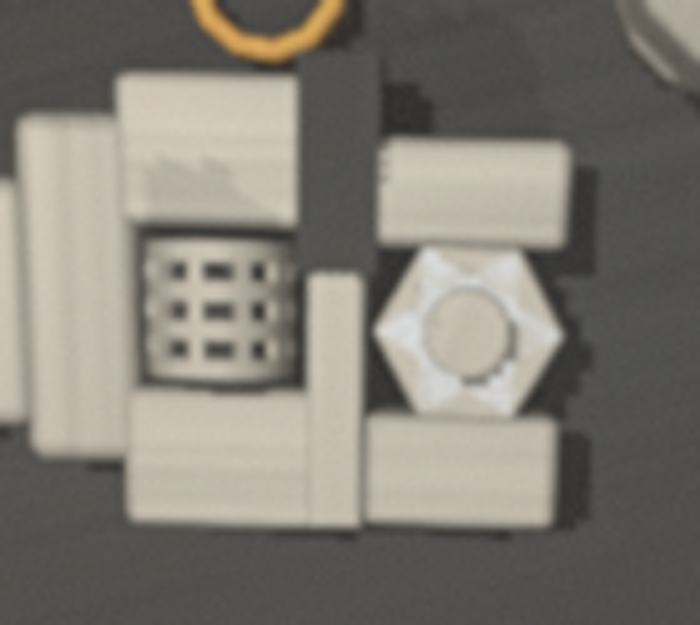

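```bash
python3 - <<'E'
from h import *
c=robot.capture("wrist")
def ang(p,q,z):
    d=plane(c,q,z)-plane(c,p,z);return round(np.degrees(np.arctan2(d[1],d[0])),1),round(np.linalg.norm(d)*1000,1)
g=lambda u,v:(240+u/5,50+v/5)
print("vert",ang(g(563,336),g(375,333),.056),"topflat",ang(g(518,247),g(428,247),.056),"botflat",ang(g(515,415),g(425,413),.056))
print("jaw edges",ang(g(570,245),g(380,245),.056),ang(g(555,415),g(365,412),.056), "mouth", ang(g(470,246),g(465,414),.056))
print("bolts now",ang((412,169),(191,69),.042))
# same in initial side/scene pictures
s=robot.capture("scene");d=robot.capture("side")
for cc,a,b in((s,(241/4.2+200,225+61/4.2),(353/4.2+200,225+349/4.2)),(d,(165+414/4.5,145+158/4.5),(165+68/4.5,145+321/4.5))):
    v=plane(cc,b,.042)-plane(cc,a,.042);print("bolts",np.degrees(np.arctan2(v[1],v[0])))
# initial crop, relative to bolts, undistort ignoring small k1; near-vertical camera
im=cv2.imread("pics/w1d.png")
E
```

```text
vert (np.float64(88.9), np.float64(27.7)) topflat (np.float64(89.7), np.float64(13.1)) botflat (np.float64(88.6), np.float64(13.5))
jaw edges (np.float64(89.7), np.float64(27.6)) (np.float64(89.0), np.float64(28.4)) mouth (np.float64(178.5), np.float64(24.0))
bolts now (np.float64(65.9), np.float64(189.2))
bolts 65.57491763654389
bolts 65.89207373208257
```

```bash
python3 - <<'E'
from h import *
c=robot.capture("wrist");o=robot.observe()
T=np.eye(4);T[:3,:3]=R.from_rotvec(o["tool_rot"]).as_matrix();T[:3,3]=o["ee_pos"]
C=c["camera_from_world"]@T   # cam from tool
M=R.from_euler("z",-61.78,degrees=True).as_matrix()@np.diag([1,-1,-1.])
T2=np.eye(4);T2[:3,:3]=M;T2[:3,3]=[.5959,.021,.1693]
c2=dict(c);c2["camera_from_world"]=C@np.linalg.inv(T2)
f=lambda u,v:(220+u/3.4,90+v/3.4)
def ang(p,q,z):
    d=plane(c2,f(*q),z)-plane(c2,f(*p),z);return round(np.degrees(np.arctan2(d[1],d[0])),1),round(np.linalg.norm(d)*1000,1)
print("stud",plane(c2,f(371,170),.059))
print("bolts",ang((660,8),(71,455),.042))
print("vert",ang((371,112),(371,229),.056),"flats L",ang((321,142),(321,200),.056),"R",ang((420,142),(420,200),.056))
print("jaw edges",ang((289,118),(290,228),.056),ang((424,118),(424,230),.056),ang((497,115),(492,372),.056))
im=cv2.imread("pics/w1d.png")[110:170,300:360];cv2.imwrite("pics/hex0.png",cv2.resize(im,None,fx=10,fy=10,interpolation=cv2.INTER_CUBIC))
E
```

```text
stud [ 0.61121541 -0.02208204  0.059     ]
bolts (np.float64(65.6), np.float64(189.5))
vert (np.float64(118.6), np.float64(27.6)) flats L (np.float64(117.8), np.float64(13.7)) R (np.float64(119.3), np.float64(13.7))
jaw edges (np.float64(117.9), np.float64(25.9)) (np.float64(119.4), np.float64(26.4)) (np.float64(119.3), np.float64(63.0))
```

View pics/hex0.png

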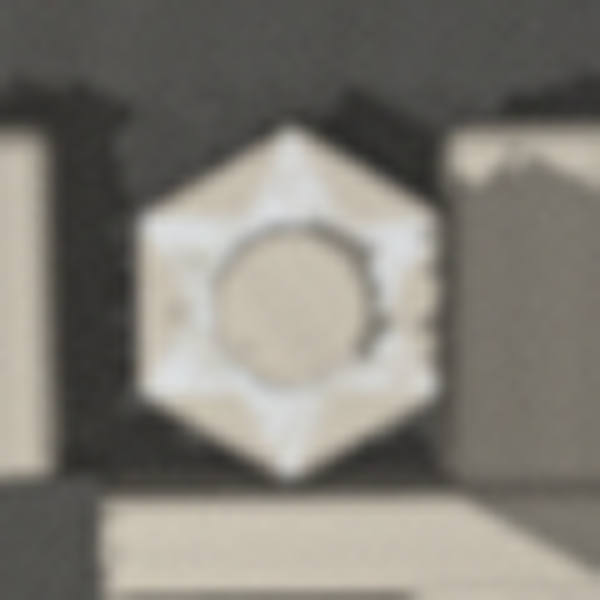

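The nut's vertex axis went from 118.6° to 89.0°, a turn of about 29.6° clockwise. The mouth measures 24.0 mm (nut 24 mm), and the robot is clear of everything, so I'm handing in.

```bash
python3 -c "
from plant import robot
print(robot.close_job(), robot.observe()['time_s'])"
```

```text
the job is handed in; nothing more can be done
the job is handed in; nothing more can be done
```

The wrench is closed on the nut, and I swung its handle clockwise until the nut had turned about 29.6°. I handed the job in at about 15.5 s of the 64 s allowed.

- **Jaw:** Two worm strokes closed the jaw. A third short stroke met full resistance at once (about 9–12 N, with the tips slipping slowly), so it was tight. In the last wrist picture the mouth measures 24.0 mm on the 24 mm nut.
- **Nut:** Its vertex axis went from 118.6° to 89.0° in the wrist pictures. The handle ring's bearing in the scene camera changed by about 31°. That 1° gap is within what I can read by eye from the pictures. I had to rebuild the camera pose for the starting angle, but the block's bolts gave the same direction in both pictures to 0.3°.
- **Wrench and robot:** In the last pictures the wrench looks flat on the block. The tips were about 15 cm above the bench and touching nothing.
- **Forces:** The first press on the worm briefly read about 39 N in total at the fingertips, 37 N of it vertical. That was a setup press before the strokes, which ran at about 8–18 N.
- **Slip-ups:** I sent a few twist corrections the wrong way while the tool was in the air. They were put right before the third stroke.

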